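Clear the bar board and open the caddy at the picks

TASK

A small wooden bar board has been left leaning over the garnish caddy on the trolley. First move it and lean it, handle up and square on, against the caddy-facing side of the upright perforated panel, so that it stands on the trolley top by itself; then turn the caddy's slotted cap until its one wide opening is centred over the compartment that holds the thin cocktail picks (not the fat wooden stoppers). Let go of everything and leave the carafe, squeezer, strainer and spoon where they are.

Things in the scene. Friction and masses are not known exactly. Their poses are not given: they have to be found in the camera images.
- board: Loose wooden paddle board, about 170 g: blade 130 mm wide, 122 mm tall, with a 40 mm wide handle on top up to 175 mm; all 12 mm thick. Origin at the centre of its bottom edge face; own x along the width, y along the thickness, z up towards the handle. At the start it stands on the trolley top leaning about 0.30 rad from the vertical against the top rim of the caddy's -y side, handle up, its x along the caddy's x, its handle hanging over the edge of the caddy.
- board_foot (a point): Centre of the board's 130 x 12 mm bottom face; axes as the board's.
- board_grip (a point): Centre of the board's handle, 150 mm up the board from its foot, in the middle of the 12 mm thickness; axes as the board's. It can be pinched here across the thickness (board y) with the fingers pointing along the board's -z; the handle reaches 25 mm above and 28 mm below this point.
- panel: Fixed upright white perforated steel panel, 240 mm long (own x), 105 mm high, 8 mm thick. Origin on the trolley top in the middle of the face that looks to the caddy; own +y points out of that face, at right angles to it, towards the caddy. Two low feet lie behind it, on the -y side.
- panel_edge (a point): Middle of the top edge of that face, 105 mm above the trolley top; axes as the panel's.
- caddy_top (a point): Centre of the top rim of the caddy, on the cap's turning axis, 100 mm above the trolley top. The caddy is fixed: a clear 180 x 180 mm box with a steel rim and white floor and partitions, sides along its own x and y, with three compartments centred 56 mm from the axis: the empty one towards its own +x, the other two 120 degrees to either side of it; picks are in one of these, stoppers in the other.
- cap (a joint): Turn of the cap about the caddy's vertical axis, rad, positive counter-clockwise from above; 0 with the opening over the empty compartment. No end stops, it stays where it is left (friction about 0.06 N m).
- cap_grip (a point): Point on the cap's axis, 130 mm above the trolley top, inside its bar grip. The steel bar is 56 mm long (along the cap's own x), 14 mm thick (own y) and rises from the cap's top (104 mm) to 140 mm; grip it across the 14 mm. Axes turn with the cap. The cap is a 172 mm round wheel of narrow radial slots with one wide opening of 60 degrees in the direction of own +x.
- cap_opening (a point): Centre of the cap's wide opening, 56 mm from the axis along the cap's own +x, 102 mm above the trolley top.
- picks_top (a point): Middle of the bundle of thin wooden cocktail picks (13 thin sticks with small bead heads, bundle 38 mm across), at its top, 90 mm above the trolley top, 56 mm from the cap's axis. Fixed.
- stoppers_top (a point): Top middle of the two fat plain wooden stoppers (round blocks 42 mm across, one on the other), 90 mm above the trolley top, 56 mm from the cap's axis. Fixed.
- carafe: Bystander: empty glass carafe, 100 mm across, 190 mm tall; origin under its centre.
- squeezer: Bystander: silicone citrus squeezer, 92 mm across, 66 mm tall; origin under its centre.
- strainer: Bystander: flat steel strainer, 88 mm disc with a handle along own -x reaching 133 mm from the origin; origin under the disc's centre.
- spoon: Bystander: steel bar spoon, 200 mm long, lying along its own x, bowl towards +x; origin under it.
There are look-alikes about, which are no part of the job. Several things have the shape of the board; the one meant has the colours described above.

How it is judged (in metres and radians):
On the way, in this order (a step that is already met when the one before it is completed fails the run):
1. the board leans against the perforated panel on its own, released (angle between board_foot's own z axis and vertical between 0.1 and 0.5 rad and contact force between board and panel above 0.05 N and angle between the x axis of board_foot and the x axis of panel, either way round below 0.25 rad and height (world z) of board_foot below 0.008 m and y of board_foot in the frame of panel between 0.012 and 0.07 m and x of board_foot in the frame of panel between -0.075 and 0.075 m and contact force between the fingers and board below 0.3 N and linear speed of board below 0.03 m/s), for 0.2 s.
2. the cap's wide opening stands over the picks (horizontal distance between cap_opening and picks_top below 0.01 m), for 0.2 s.
At the end, for the whole second after the job is handed in: Board released, at rest on the trolley top, handle up, touching the panel, tilted 0.10-0.50 rad, within 0.25 rad of square to it, foot centre 12-70 mm in front of its face and within 75 mm of its middle; cap still, centre of its opening within 10 mm of the picks' middle seen from above (all of step 1 and horizontal distance between cap_opening and picks_top below 0.01 m and velocity of joint cap between -0.05 and 0.05 rad/s).
It fails at once if a bystander (carafe, squeezer, strainer or spoon) was moved more than 25 mm (distance of any of carafe, squeezer, strainer, spoon from where it was at the start of the episode above 0.025 m).
It also fails if it takes over 58 s, if anything falls off the work surface, if the arm or the gripper's body presses on something with over 40 N, if the wrist force passes 120 N, or if a joint passes its speed limit or range.

ROBOT

A 7-joint arm with a two-finger parallel gripper is mounted at the origin on the work surface. World frame = base frame: x ahead of the robot, y to its left, z up, the work surface at z = 0. Lengths are in mm, angles in rad, forces in N, time in s.
With the tool pointing down it reaches from about 425 to 925 mm from the base axis. Payload 6.8 kg.
Tool frame: the origin (TCP) lies where the fingers leave the gripper's body, on its centre line; the fingertips stand 80 mm ahead of it and the grasp point (between the pads) lies 61 mm ahead of it; z points along the fingers, y is the line along which they close (so a half turn about z gives the same grasp; the last joint's range is limited). The gripper opens to 88 mm and grips with 3 to 60 N. Pads are 20 mm wide; open, the fingers measure 115 mm over their backs; the gripper's body (75 mm by 178 mm) begins 61 mm behind the grasp point.
Start: joints at [1.06, 0.477, 0.022, 1.555, -0.011, 1.109, -0.083], TCP at [264.606, -620.99, 302.664] pointing down, gripper open.
Joint ranges: [-2.96, 2.96], [-0.34, 2.1], [-1.41, 1.46], [0.24, 2.44], [-1.37, 4.51], [0.17, 1.92], [-2.96, 2.96]. Speed limits (rad/s): [2.39, 2.39, 3.14, 3.14, 3.14, 3.14, 3.14].

INTERFACE

Orientations are given as a rotation vector (axis times angle).
In Python, from bench import * gives the robot as it stands. The module is installed in compiled form; this text tells all that it offers.
- The arm moves only by the tool move_arm, never from a script. Its arguments are lists of equal length, an entry for each row: "translation": the shift along the world's x, y, z in mm, a list of three; "rot": the turn, a rotation vector about the world's x, y, z in rad, a list of three. A call has 1 to 12 rows; each row shifts and turns the commanded pose from where the row before left it; what a row does not reach is not made up. A row lasts 1/10 s, in which the tool goes at most 50 mm and 8.59 degrees, less where a joint would pass 70% of its speed; a pose out of reach is approached as far as the arm can. A call is refused whole if a number of a shift passes 50 or a number of a turn 0.15, either way. A call with a gripper value outside its range is refused whole. "gripper" is the opening, from 0 (shut) to 1 (fully open), set as the call begins (left out, the last holds). The fingers move at their own pace and stop on an object; "force" is the grip in N (left out, the last holds). Time passes only in rows, so rows that do not move let the fingers close. It gives the time, the measured TCP pose, the force, the opening and the grip force at its end, in the units of the state.
- get_obs(): the state, without advancing time (a new reading comes with each control period).
- grab_frame(name): name is "scene" or "top" or "wrist"; returns a dict with "image" (384x512x3 uint8, red, green, blue), "fov_y" (degrees; the focal length in pixels is half the picture's height over the tangent of half this angle, whatever the lens; pixels are square), "cx", "cy" (the principal point, pixels), "extrinsics" (4x4, takes a point from camera to world coordinates); the wrist camera has in their place "T_tool_cam" (4x4, takes a point from camera to tool coordinates, whose origin is the TCP and whose axes are the flange's). Camera axes: x right, y up, looking along -z (the intrinsics and any distortion apply to the point x, -y, -z); pixel columns grow to the right and rows downward; lengths in mm; the calibration is good to about 2 mm. A picture is of the moment at which its call begins: read the wrist's pose just before it. There is no depth.
- job_done(): hands the job in; it is judged then, once.
Trained networks look in a picture, given as the dict that the camera call returned (one of the last four; its "shot" number tells which), for a name from the list of things; names that differ only in an ending like _2 or _b are one class to them, and where a whole thing is asked for, a point or a joint stands for the part that bears it (a point fixed in the world has none). Each returns a list of dicts, best first, with "score" (0 to 1); they miss things now and then, are a little off and sometimes report something else, mostly with a low value. They report only what shows in the picture. A call takes as long as a camera call. They do not tell look-alikes from the thing itself.
- spot_in(picture, target): "point" ([row, column] in pixels, amid what is visible of it).
The state is a dict: "clock": time; "joint_pos": joint angles; "joint_vel": joint speeds; "tau": joint torques, N m; "eef_pos": TCP position; "ee_rot": TCP orientation; "contact_force": force on the tool from outside, world axes, zero at the start; "ft_torque": the same for the moment, N m; "opening": finger opening in mm; "gripper_force": force on a finger pad.
Only numpy, scipy, OpenCV 4.12 (cv2) and the standard library are available. Lean on these libraries where they do the work, as an engineer would, in place of code of your own. Each camera call takes 0.05 s, during which the arm holds its last target. There are 200 camera calls.

## Working session

There is one attempt and no reset: what is moved stays moved. The work goes in short steps, Python scripts to look and compute and a tool call to move; the robot and the scene stay as the last step left them, time stands still between calls to the robot, and variables do not carry over. Pictures are saved under pics/ and viewed, at most 10 in all, crops included, and the job is handed in when it is done.

Besides the shell and the picture viewer there is one more tool, called by a JSON object that holds its "fn" and its "kwargs", one argument or row to a line. move_arm: Moves the arm, as the interface text tells. Its arguments: {"type":"object","properties":{"translation":{"type":"array"},"rot":{"type":"array"},"gripper":{"type":"number"},"force":{"type":"number"}},"required":["translation","rot"]}

```bash
mkdir -p pics; python3 - <<'E'
from bench import *
import cv2,numpy as np
o=get_obs();print(o['clock'],o['eef_pos'],o['ee_rot'],o['opening'])
for n in ['scene','top']:
    p=grab_frame(n);cv2.imwrite(f'pics/{n}.png',p['image'][:,:,::-1])
    print(n,p['fov_y'],p['cx'],p['cy'],p['extrinsics'].tolist(),p.keys())
    for t in ['board','board_grip','board_foot','panel','panel_edge','caddy_top','cap','cap_grip','cap_opening','picks_top','stoppers_top']:
        try:print(t,[(np.round(d['point']),round(d['score'],2)) for d in spot_in(p,t)][:3])
        except Exception as e:print(t,e)
E
```

```text
0.0 [ 264.41424602 -620.58427353  301.72245295] [-3.07644325e+00 -6.28109560e-01  7.85962977e-04] 87.93911977738529
scene 51.24553067433608 255.0005976248328 192.1123165672268 [[-0.8504980051468393, -0.28003497339033145, 0.44523427195076004, 1033.5050701828025], [0.5258928465863487, -0.4374826909629764, 0.7294145659479938, 920.6515178447456], [-0.009479301163806454, 0.8545111519378019, 0.5193465452502564, 756.5657935864724], [0.0, 0.0, 0.0, 1.0]] dict_keys(['image', 'fov_y', 'cx', 'cy', 'extrinsics', 'shot'])
board [(array([160., 276.]), 0.89), (array([251., 390.]), 0.79), (array([302., 334.]), 0.7)]
board_grip [(array([202., 249.]), 0.97), (array([299., 332.]), 0.87), (array([250., 391.]), 0.83)]
board_foot [(array([248., 390.]), 0.92), (array([201., 249.]), 0.81), (array([304., 335.]), 0.71)]
panel [(array([171., 217.]), 0.98)]
panel_edge [(array([172., 213.]), 0.82), (array([221., 150.]), 0.41)]
caddy_top [(array([241., 266.]), 0.93), (array([202., 251.]), 0.53)]
cap [(array([222., 268.]), 0.69)]
cap_grip [(array([222., 265.]), 0.69)]
cap_opening [(array([222., 264.]), 0.68)]
pick
[... 391 characters left out ...]
 dict_keys(['image', 'fov_y', 'cx', 'cy', 'extrinsics', 'shot'])
board [(array([180., 250.]), 0.97), (array([291., 372.]), 0.82), (array([198., 146.]), 0.71)]
board_grip [(array([202., 140.]), 0.97), (array([290., 373.]), 0.97), (array([179., 248.]), 0.93)]
board_foot [(array([290., 370.]), 0.81), (array([202., 143.]), 0.79), (array([240., 222.]), 0.74)]
panel [(array([194., 351.]), 0.68)]
panel_edge [(array([194., 345.]), 0.64)]
caddy_top [(array([182., 210.]), 0.78)]
cap [(array([177., 212.]), 0.66), (array([190., 346.]), 0.47)]
cap_grip [(array([177., 213.]), 0.77)]
cap_opening [(array([180., 209.]), 0.59)]
picks_top [(array([178., 212.]), 0.26)]
stoppers_top [(array([186., 229.]), 0.62)]
```

```bash
python3 -c "
import cv2
a=cv2.imread('pics/top.png')[110:310,110:410];cv2.imwrite('pics/topc.png',cv2.resize(a,None,fx=2.66,fy=2.66,interpolation=2))
a=cv2.imread('pics/scene.png')[100:330,120:420];cv2.imwrite('pics/scenec.png',cv2.resize(a,None,fx=2.6,fy=2.6,interpolation=2))"
```

```text
(no output)
```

View pics/topc.png

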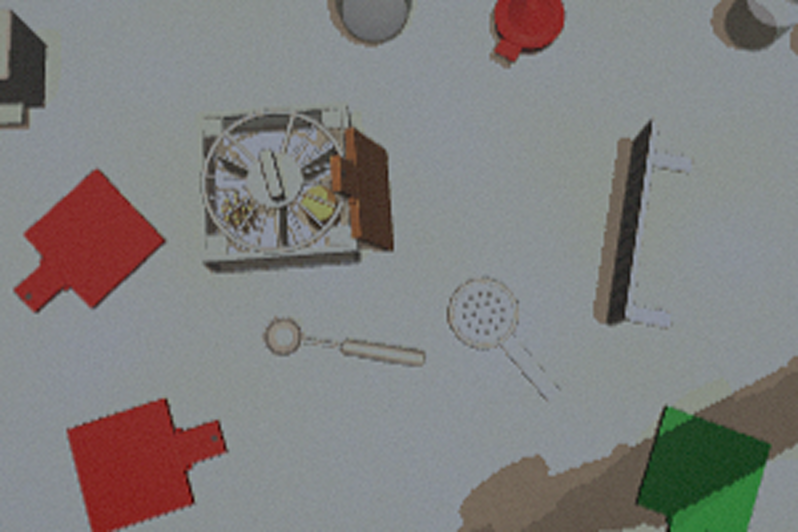

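View pics/scenec.png

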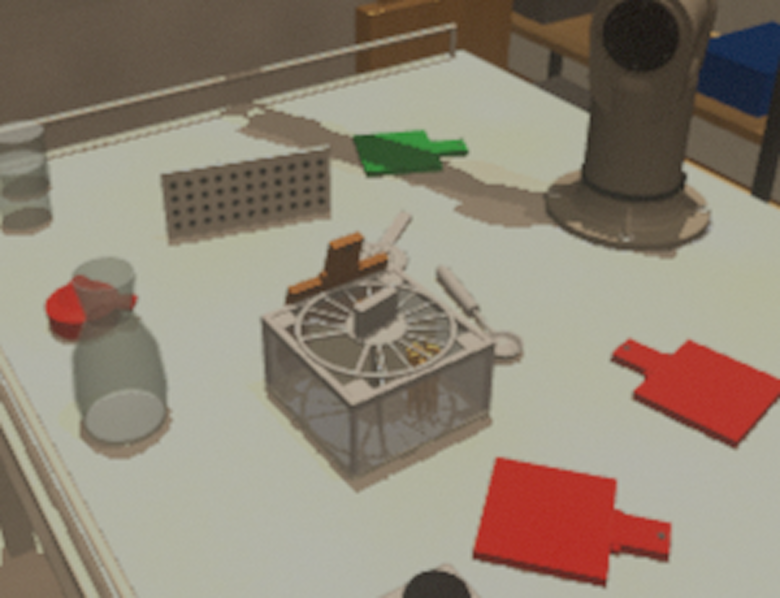

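Top crop: the brown board leans on the caddy's right (-y) side, handle at about (342,175). The bar grip is at (273,175), the picks at lower left (240,213), a stopper at (320,203), and the panel face at (607–650, 120–322). The red and green boards are look-alikes. The scene crop agrees, with the opening towards +x.

```bash
cat > h.py <<'E'
import numpy as np,cv2
def ray(p,T,rc):
    f=192/np.tan(np.radians(p['fov_y']/2))
    d=T[:3,:3]@np.array([(rc[1]-p['cx'])/f,-(rc[0]-p['cy'])/f,-1.]);return T[:3,3],d
def atz(p,T,rc,z):
    o,d=ray(p,T,rc);return o+d*(z-o[2])/d[2]
def proj(p,T,X):
    f=192/np.tan(np.radians(p['fov_y']/2))
    c=(np.asarray(X)-T[:3,3])@T[:3,:3];return p['cy']-f*c[1]/-c[2],p['cx']+f*c[0]/-c[2]
E
python3 - <<'E'
from bench import *
from h import *
p=grab_frame('top');T=p['extrinsics']
q=grab_frame('scene');S=q['extrinsics']
t=lambda u,v,z:np.round(atz(p,T,(110+v/2.66,110+u/2.66),z)).tolist()
s=lambda u,v,z:np.round(atz(q,S,(100+v/2.6,120+u/2.6),z)).tolist()
for n,l,z in [('bar',[(264,150),(283,200),(273,175)],140),('rim',[(203,110),(350,107),(360,250),(203,262)],100),('picks',[(240,213)],90),('stop',[(320,203)],90),('paneltop',[(650,120),(627,320)],105),('panelbot',[(633,135),(607,322)],0),('bladetop',[(351,128),(358,240)],116),('foot',[(386,152),(393,250)],0),('handletip',[(331,157),(333,191)],167),('strainer',[(483,312),(555,395)],5),('spoon',[(425,360)],5),('squeezer',[(530,15)],40),('carafe',[(370,10)],100)]:
    print(n,[t(*a,z) for a in l])
for n,l,z in [('panelTop',[(163,173),(328,147)],105),('panelbot',[(170,242),(330,215)],0),('handletip',[(329,240),(359,233)],167),('rim',[(263,317),(352,405),(494,350)],100),('bladetop',[(288,292),(387,254)],116),('bar',[(357,305),(396,287)],140)]:
    print('S',n,[s(*a,z) for a in l])
w=get_obs();print(w['clock'])
E
```

```text
bar [[570.0, 171.0, 140.0], [511.0, 150.0, 140.0], [540.0, 161.0, 140.0]]
rim [[633.0, 248.0, 100.0], [629.0, 74.0, 100.0], [457.0, 67.0, 100.0], [451.0, 248.0, 100.0]]
picks [[508.0, 207.0, 90.0]]
stop [[517.0, 113.0, 90.0]]
paneltop [[597.0, -279.0, 105.0], [365.0, -231.0, 105.0]]
panelbot [[608.0, -284.0, 0.0], [371.0, -231.0, 0.0]]
bladetop [[599.0, 73.0, 116.0], [466.0, 69.0, 116.0]]
foot [[599.0, 34.0, 0.0], [471.0, 30.0, 0.0]]
handletip [[552.0, 94.0, 167.0], [513.0, 92.0, 167.0]]
strainer [[389.0, -78.0, 5.0], [285.0, -159.0, 5.0]]
spoon [[333.0, -4.0, 5.0]]
squeezer [[761.0, -157.0, 40.0]]
carafe [[751.0, 46.0, 100.0]]
S panelTop [[598.0, -279.0, 105.0], [370.0, -226.0, 105.0]]
S panelbot [[602.0, -273.0, 0.0], [375.0, -217.0, 0.0]]
S handletip [[549.0, 81.0, 167.0], [513.0, 86.0, 167.0]]
S rim [[636.0, 85.0, 100.0], [631.0, 260.0, 100.0], [462.0, 265.0, 100.0]]
S bladetop [[601.0, 78.0, 116.0], [466.0, 71.0, 116.0]]
S bar [[568.0, 169.0, 140.0], [516.0, 163.0, 140.0]]
1.3
```

{"fn": "move_arm", "kwargs": {
  "translation": [
    [13,37,0],
    [13,37,0],
    [13,37,0],
    [14,37,0],
    [14,37,0],
    [14,37,0],
    [14,37,0],
    [14,37,0],
    [14,37,0],
    [14,37,0]
  ],
  "rot": [
    [0,0,-0.1],
    [0,0,-0.1],
    [0,0,-0.1],
    [0,0,-0.1],
    [0,0,0],
    [0,0,0],
    [0,0,0],
    [0,0,0],
    [0,0,0],
    [0,0,0]
  ],
  "gripper": 0.5
}}

```text
clock: 2.3
eef_pos: [402.0, -249.5, 303.0]
ee_rot: [3.141, 0.004, 0.001]
contact_force: [0.6, -0.4, -1.0]
opening: 43.8
gripper_force: 0.0
```

{"fn": "move_arm", "kwargs": {
  "translation": [
    [13,37,3],
    [13,37,3],
    [13,37,3],
    [14,37,3],
    [14,37,3],
    [14,37,3],
    [14,37,3],
    [14,37,3],
    [14,37,0],
    [14,37,0],
    [0,0,0],
    [0,0,0]
  ],
  "rot": [
    [0,0,0],
    [0,0,0],
    [0,0,0],
    [0,0,0],
    [0,0,0],
    [0,0,0],
    [0,0,0],
    [0,0,0],
    [0,0,0],
    [0,0,0],
    [0,0,0],
    [0,0,0]
  ]
}}

```text
clock: 3.5
eef_pos: [538.5, 119.6, 326.4]
ee_rot: [3.141, 0.007, -0.001]
contact_force: [-0.5, -0.5, -0.7]
opening: 43.7
gripper_force: 0.0
```

```bash
cat >> h.py <<'E'
from scipy.spatial.transform import Rotation as Ro
def wrist(o,p):
    T=np.eye(4);T[:3,:3]=Ro.from_rotvec(o['ee_rot']).as_matrix();T[:3,3]=o['eef_pos'];return T@np.array(p['T_tool_cam'])
E
python3 - <<'E'
from bench import *
from h import *
o=get_obs();p=grab_frame('wrist');W=wrist(o,p);np.savez('w1.npz',W=W,cx=p['cx'],cy=p['cy'],fov_y=p['fov_y'])
print(o['clock'],o['eef_pos'],o['ee_rot'],o['opening'],np.round(o['joint_pos'],2),W.round(2).tolist())
cv2.imwrite('pics/w1.png',cv2.resize(p['image'][:,:,::-1],None,fx=1.5,fy=1.5))
E
```

```text
3.5 [538.53554129 119.58374158 326.44378546] [ 3.14143552e+00  7.19103646e-03 -6.99701619e-04] 43.651779274058825 [-0.02  0.28 -0.37  1.81  0.11  1.08 -2.  ] [[0.01, 0.95, 0.3, 620.69], [-1.0, 0.01, 0.0, 119.93], [0.0, -0.3, 0.95, 408.88], [0.0, 0.0, 0.0, 1.0]]
```

View pics/w1.png

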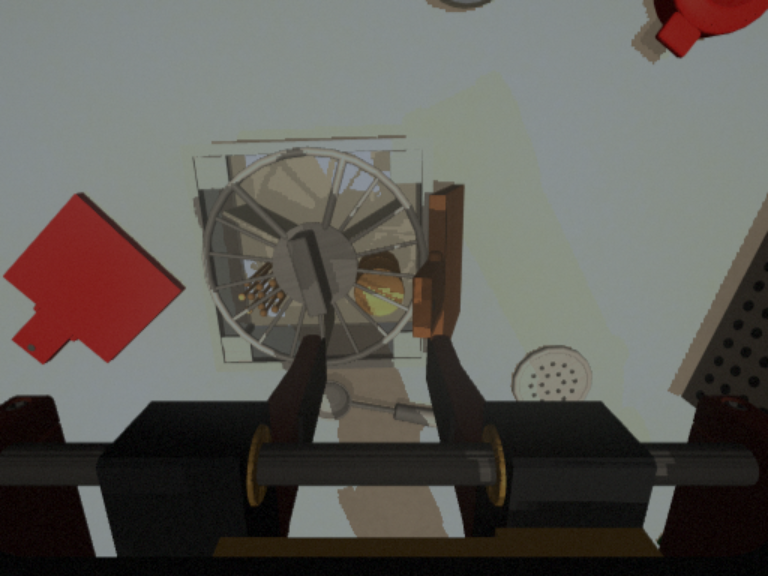

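The wrist picture shows the handle tip at (413–430, 278–338), the bar top from about (295,233) to (317,314), and the wide opening pointing up and slightly left, between spokes at (240,185) and (340,155). The picks are at (262,288) and the stopper at (380,288).

```bash
python3 - <<'E'
from h import *
d=np.load('w1.npz');W=d['W']
t=lambda u,v,z:np.round(atz(d,W,(v/1.5,u/1.5),z)).tolist()
for n,l,z in [('handletip',[(416,280),(430,278),(424,338),(413,337)],168),('bladetop',[(430,195),(445,194)],117),('footR',[(463,186),(459,325)],5),('rim',[(194,158),(423,152),(421,357),(225,362)],100),('bar',[(287,237),(303,229),(327,312),(308,317)],140),('spokes',[(240,185),(340,155),(315,255)],104),('picks',[(262,290)],90),('stop',[(380,285)],90),('wheel',[(205,255),(425,250),(310,148),(318,362)],104)]:
    print(n,[t(*a,z) for a in l])
E
```

```text
handletip [[551.0, 95.0, 168.0], [553.0, 86.0, 168.0], [513.0, 88.0, 168.0], [513.0, 95.0, 168.0]]
bladetop [[598.0, 82.0, 117.0], [599.0, 72.0, 117.0]]
footR [[598.0, 36.0, 5.0], [455.0, 31.0, 5.0]]
rim [[622.0, 250.0, 100.0], [627.0, 86.0, 100.0], [465.0, 81.0, 100.0], [460.0, 245.0, 100.0]]
bar [[572.0, 178.0, 140.0], [578.0, 167.0, 140.0], [520.0, 153.0, 140.0], [516.0, 167.0, 140.0]]
spokes [[603.0, 217.0, 104.0], [624.0, 145.0, 104.0], [552.0, 165.0, 104.0]]
picks [[520.0, 212.0, 90.0]]
stop [[524.0, 116.0, 90.0]]
wheel [[552.0, 249.0, 104.0], [556.0, 82.0, 104.0], [629.0, 166.0, 104.0], [462.0, 166.0, 104.0]]
```

{"fn": "move_arm", "kwargs": {
  "translation": [
    [-3,5,-10],
    [-2,6,-17],
    [0,0,0],
    [0,-6,-19],
    [0,-6,-19],
    [0,-6,-19],
    [0,-6,-19],
    [0,-5,-18],
    [0,0,0],
    [0,0,0]
  ],
  "rot": [
    [-0.15,0,0],
    [-0.15,0,0],
    [0,0,0],
    [0,0,0],
    [0,0,0],
    [0,0,0],
    [0,0,0],
    [0,0,0],
    [0,0,0],
    [0,0,0]
  ]
}}

```text
clock: 4.55
eef_pos: [534.0, 99.4, 206.6]
ee_rot: [2.843, -0.0, -0.001]
contact_force: [-0.8, -0.5, 0.4]
opening: 43.7
gripper_force: 0.0
```

```bash
python3 - <<'E'
from bench import *
from h import *
o=get_obs();p=grab_frame('wrist')
print(o['clock'],o['eef_pos'],o['ee_rot'],o['opening'],o['contact_force'])
cv2.imwrite('pics/w2.png',p['image'][:,:,::-1])
E
```

```text
4.55 [533.96876274  99.3758504  206.571248  ] [ 2.84294976e+00 -3.04550145e-04 -8.65380534e-04] 43.744055165973315 [-0.75330601 -0.52545941  0.36527214]
```

View pics/w2.png

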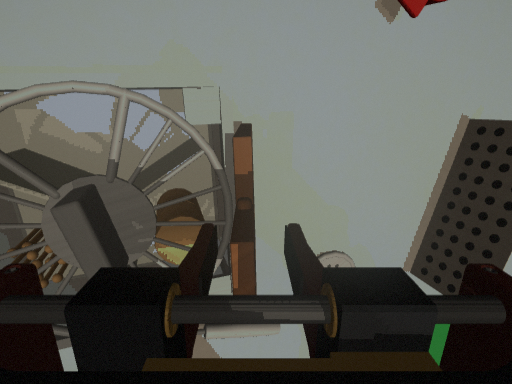

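The picture shows the board edge-on at columns 233–256, between the fingertips at columns 212 and 288. It sits about 4 mm off towards +y, so I'll shift and close.

{"fn": "move_arm", "kwargs": {
  "translation": [
    [0,4,-3],
    [0,0,0]
  ],
  "rot": [
    [0,0,0],
    [0,0,0]
  ]
}}

```text
clock: 4.8
eef_pos: [533.9, 106.0, 203.3]
ee_rot: [2.843, 0.005, 0.001]
contact_force: [0.1, 0.9, -0.3]
opening: 44.1
gripper_force: 0.0
```

{"fn": "move_arm", "kwargs": {
  "translation": [
    [0,0,0],
    [0,0,0],
    [0,0,0],
    [0,0,0],
    [0,0,0],
    [0,0,0]
  ],
  "rot": [
    [0,0,0],
    [0,0,0],
    [0,0,0],
    [0,0,0],
    [0,0,0],
    [0,0,0]
  ],
  "gripper": 0,
  "force": 25
}}

```text
clock: 5.4
eef_pos: [533.7, 103.7, 203.1]
ee_rot: [2.839, 0.003, -0.001]
contact_force: [-0.2, -3.9, 4.8]
opening: 13.4
gripper_force: 24.7
```

{"fn": "move_arm", "kwargs": {
  "translation": [
    [0,-3,15],
    [0,-3,25],
    [0,-3,30],
    [0,-3,30],
    [0,-5,20],
    [-5,-30,0],
    [-5,-30,0],
    [-5,-35,0],
    [-5,-35,0],
    [-5,-35,0],
    [-5,-35,0],
    [-5,-35,0]
  ],
  "rot": [
    [0,0,0],
    [0,0,0],
    [0,0,0],
    [0,0,0],
    [0,0,0],
    [0.1,0,0],
    [0.1,0,0],
    [0.1,0,0],
    [0,0,-0.07],
    [0,0,-0.07],
    [0,0,-0.07],
    [0,0,0]
  ]
}}

```text
clock: 6.6
eef_pos: [498.5, -147.5, 323.5]
ee_rot: [-3.123, 0.327, -0.003]
contact_force: [1.1, 0.7, -2.1]
opening: 11.8
gripper_force: 25.0
```

{"fn": "move_arm", "kwargs": {
  "translation": [
    [-5,-35,0],
    [-5,-35,0],
    [-5,-30,0],
    [-5,-20,0],
    [0,-2,0],
    [0,0,0],
    [0,0,0]
  ],
  "rot": [
    [0.1,-0.021,0],
    [0.1,-0.021,0],
    [0.045,-0.01,0],
    [0,0,0],
    [0,0,0],
    [0,0,0],
    [0,0,0]
  ]
}}

```text
clock: 7.3
eef_pos: [479.4, -266.9, 323.1]
ee_rot: [-2.876, 0.295, -0.039]
contact_force: [0.0, -0.1, -2.3]
opening: 11.4
gripper_force: 25.0
```

```bash
python3 - <<'E'
from bench import *
from h import *
o=get_obs();q=grab_frame('top');p=grab_frame('wrist')
R=Ro.from_rotvec(o['ee_rot']).as_matrix()
print(o['clock'],o['eef_pos'],o['opening'],o['contact_force'],R.round(3).tolist())
W=wrist(o,p);np.savez('w2.npz',W=W,cx=p['cx'],cy=p['cy'],fov_y=p['fov_y'])
cv2.imwrite('pics/w3.png',np.hstack([p['image'][:,:,::-1],q['image'][110:310,260:460,::-1].repeat(1,0) if 0 else cv2.resize(q['image'][130:280,280:392,::-1],(287,384))]))
E
```

```text
7.3 [ 479.43951796 -266.90070717  323.06959472] 11.438945158109625 [ 0.03004101 -0.05342575 -2.2585366 ] [[0.979, -0.196, 0.052], [-0.203, -0.948, 0.243], [0.001, -0.249, -0.969]]
```

View pics/w3.png

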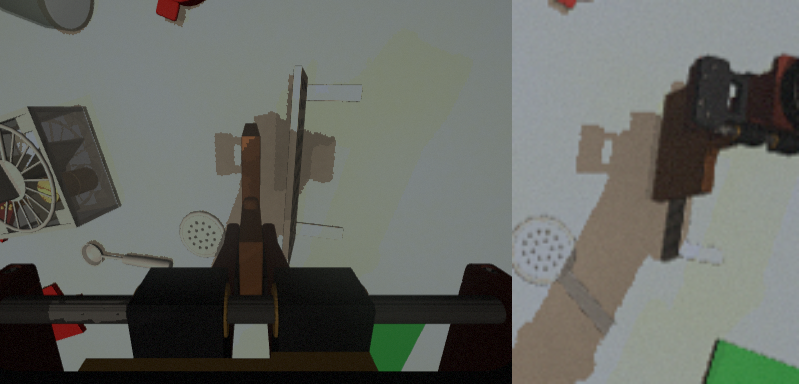

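The wrist picture shows the board held upright at columns 240–262, and the panel's top edge running from about (296,67) down to (291,250). The gap between them is clear.

```bash
python3 - <<'E'
from h import *
d=np.load('w2.npz');W=d['W']
a=cv2.imread('pics/w3.png')[:,:512];cv2.imwrite('pics/w3c.png',cv2.resize(a[50:280,190:350],None,fx=2.6,fy=2.6,interpolation=2))
for r,c in [(67,296),(67,307),(250,291)]:print(atz(d,W,(r,c),105).round())
for X in [(597,-279,105),(365,-231,105),(608,-284,0),(371,-231,0)]:print(np.round(proj(d,W,X)))
E
```

```text
[ 599. -282.  105.]
[ 597. -292.  105.]
[ 400. -245.  105.]
[ 70. 293.]
[276. 284.]
[ 70. 304.]
[235. 293.]
```

View pics/w3c.png

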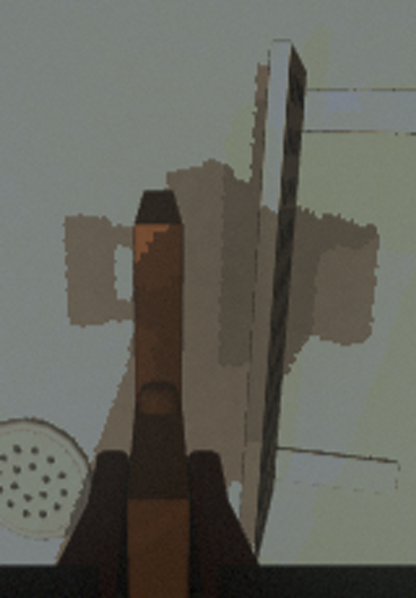

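{"fn": "move_arm", "kwargs": {
  "translation": [
    [0,-2,-20],
    [0,-1,-30],
    [0,0,-30],
    [0,0,-20],
    [0,0,-8],
    [0,0,-4],
    [0,0,-2],
    [0,0,-1],
    [0,0,0],
    [0,0,0]
  ],
  "rot": [
    [0,0,0],
    [0,0,0],
    [0,0,0],
    [0,0,0],
    [0,0,0],
    [0,0,0],
    [0,0,0],
    [0,0,0],
    [0,0,0],
    [0,0,0]
  ]
}}

```text
clock: 8.4
eef_pos: [479.3, -271.6, 208.6]
ee_rot: [-2.876, 0.298, -0.041]
contact_force: [1.4, 1.9, 0.9]
opening: 11.8
gripper_force: 25.0
```

```bash
python3 - <<'E'
from bench import *
from h import *
o=get_obs();q=grab_frame('scene')
print(o['clock'],o['eef_pos'],o['ee_rot'],o['contact_force'])
cv2.imwrite('pics/s2.png',cv2.resize(q['image'][90:220,150:300,::-1],None,fx=4,fy=4,interpolation=2))
E
```

```text
8.4 [ 479.30644386 -271.56403228  208.56547807] [-2.87647952  0.29847961 -0.04054741] [1.36443692 1.91768576 0.88653257]
```

View pics/s2.png

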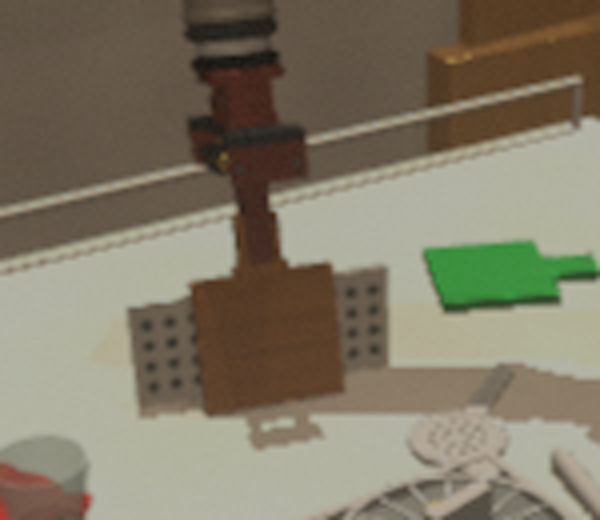

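The board stands in front of the panel, centred on it and just about touching the trolley top.

{"fn": "move_arm", "kwargs": {
  "translation": [
    [0,0,-1],
    [0,0,-1],
    [0,0,0]
  ],
  "rot": [
    [0,0,0],
    [0,0,0],
    [0,0,0]
  ]
}}

```text
clock: 8.75
eef_pos: [479.7, -271.9, 207.5]
ee_rot: [-2.876, 0.299, -0.042]
contact_force: [0.5, 4.2, 11.4]
opening: 12.2
gripper_force: 25.0
```

{"fn": "move_arm", "kwargs": {
  "translation": [
    [0,0,0],
    [0,0,0],
    [0,0,0],
    [0,0,0],
    [0,0,0],
    [0,0,0]
  ],
  "rot": [
    [0,0,0],
    [0,0,0],
    [0,0,0],
    [0,0,0],
    [0,0,0],
    [0,0,0]
  ],
  "gripper": 0.4
}}

```text
clock: 9.35
eef_pos: [478.5, -272.1, 205.5]
ee_rot: [-2.877, 0.299, -0.038]
contact_force: [0.3, 0.2, -0.0]
opening: 35.2
gripper_force: 0.0
```

{"fn": "move_arm", "kwargs": {
  "translation": [
    [0,-3,10],
    [-1,-4,20],
    [-2,-10,40],
    [0,0,40],
    [0,0,10],
    [0,0,0]
  ],
  "rot": [
    [0,0,0],
    [0,0,0],
    [0,0,0],
    [0,0,0],
    [0,0,0],
    [0,0,0]
  ]
}}

```text
clock: 9.95
eef_pos: [476.3, -289.6, 328.1]
ee_rot: [-2.879, 0.299, -0.044]
contact_force: [-0.3, 1.1, -1.0]
opening: 35.1
gripper_force: 0.0
```

```bash
python3 - <<'E'
from bench import *
from h import *
o=get_obs();q=grab_frame('scene');p=grab_frame('top')
print(o['clock'],o['eef_pos'],o['ee_rot'],o['joint_pos'].round(2) if hasattr(o['joint_pos'],'round') else o['joint_pos'])
cv2.imwrite('pics/s3.png',np.hstack([cv2.resize(q['image'][90:220,150:300,::-1],(450,390),interpolation=2),cv2.resize(p['image'][140:240,300:390,::-1],(350,390))]))
E
```

```text
9.95 [ 476.30546401 -289.60132348  328.05823806] [-2.87889702  0.29883862 -0.04429894] [ 0.63  0.31 -0.11  1.76 -0.22  1.16 -1.15]
```

View pics/s3.png

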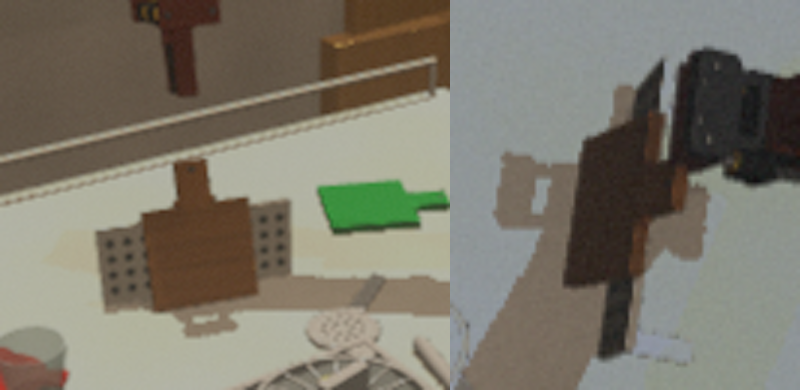

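The board leans on the panel on its own, with the handle up and square to it. Next is the cap.

{"fn": "move_arm", "kwargs": {
  "translation": [
    [5,36,0],
    [6,38,0],
    [6,38,0],
    [6,38,0],
    [6,38,0],
    [6,38,0],
    [6,38,0],
    [6,38,0],
    [6,38,-5],
    [6,38,-5],
    [4,38,-5],
    [3,38,-5]
  ],
  "rot": [
    [-0.1,0.021,0],
    [-0.1,0.021,0],
    [-0.05,0.009,0],
    [0,0,0.1],
    [0,0,0.1],
    [0,0,0.1],
    [0,0,0.1],
    [0,0,0.02],
    [0,0,0],
    [0,0,0],
    [0,0,0],
    [0,0,0]
  ],
  "gripper": 0.5
}}

```text
clock: 11.25
eef_pos: [540.8, 166.2, 303.4]
ee_rot: [3.119, 0.334, -0.002]
contact_force: [0.9, -0.8, 1.0]
opening: 43.9
gripper_force: 0.0
```

{"fn": "move_arm", "kwargs": {
  "translation": [
    [0,0,0],
    [0,0,0]
  ],
  "rot": [
    [0,0,0],
    [0,0,0]
  ]
}}

```text
clock: 11.45
eef_pos: [540.6, 165.5, 303.7]
ee_rot: [3.118, 0.337, -0.002]
contact_force: [-0.1, -0.3, -0.2]
opening: 43.8
gripper_force: 0.0
```

```bash
python3 - <<'E'
from bench import *
from h import *
o=get_obs();p=grab_frame('wrist')
R=Ro.from_rotvec(o['ee_rot']).as_matrix()
print(o['clock'],o['eef_pos'],R.round(3).tolist(),np.round(o['joint_pos'],2))
W=wrist(o,p);np.savez('w4.npz',W=W,cx=p['cx'],cy=p['cy'],fov_y=p['fov_y'])
cv2.imwrite('pics/w4.png',cv2.resize(p['image'][:,:,::-1],None,fx=1.5,fy=1.5,interpolation=2))
E
```

```text
11.45 [540.61228678 165.47532391 303.66960598] [[0.977, 0.214, -0.001], [0.214, -0.977, -0.005], [-0.002, 0.005, -1.0]] [-0.09  0.33 -0.39  1.8   0.15  1.05 -1.9 ]
```

View pics/w4.png

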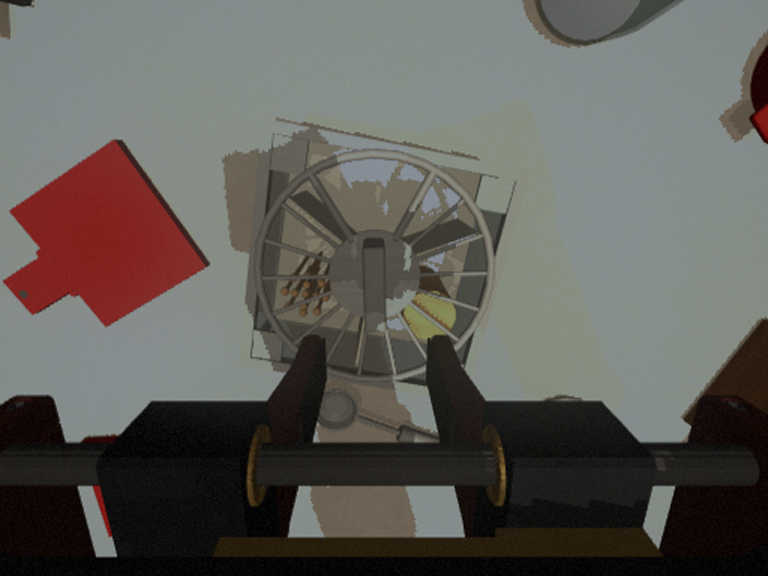

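The bar is upright in the picture, with its top face at columns 363–387 and rows 245–327, and the wide opening straight above it. The picks are at (308,283) and the stopper at (430,315).

```bash
python3 - <<'E'
from h import *
d=np.load('w4.npz');W=d['W']
t=lambda u,v,z:np.round(atz(d,W,(v/1.5,u/1.5),z),1)
print('bar',t(374,247,140),t(375,327,140))
c=(t(374,247,140)+t(375,327,140))/2
w=(t(256,268,104)+t(494,268,104)+t(375,150,104)+t(375,380,104))/4
print(c,w)
for n,u,v in [('picks',308,287),('stop',430,315)]:
  X=t(u,v,90);print(n,X,np.arctan2(*(X-w)[1::-1]),np.hypot(*(X-w)[:2]))
a=[t(307,180,104)-w,t(437,170,104)-w];print([np.arctan2(x[1],x[0]) for x in a])
E
```

```text
bar [571.6 172.4 140. ] [520.5 160.5 140. ]
[546.05 166.45 140.  ] [547.325 166.225 104.   ]
picks [521.1 212.1  90. ] 2.0901184870462894 52.84189862221069
stop [518.8 116.6  90. ] -2.092488618972651 57.23911468567628
[np.float64(0.8393503303907891), np.float64(-0.31781743800125767)]
```

{"fn": "move_arm", "kwargs": {
  "translation": [
    [3,1,-20],
    [2,0,-30],
    [0,0,-30],
    [0,0,-20],
    [0,0,-10],
    [0,0,0],
    [0,0,0]
  ],
  "rot": [
    [0,0,0.01],
    [0,0,0],
    [0,0,0],
    [0,0,0],
    [0,0,0],
    [0,0,0],
    [0,0,0]
  ]
}}

```text
clock: 12.2
eef_pos: [547.1, 165.4, 196.4]
ee_rot: [3.118, 0.347, 0.005]
contact_force: [0.7, -0.3, -0.3]
opening: 44.0
gripper_force: 0.0
```

{"fn": "move_arm", "kwargs": {
  "translation": [
    [0,0,0],
    [0,0,0],
    [0,0,0],
    [0,0,0],
    [0,0,0],
    [0,0,0]
  ],
  "rot": [
    [0,0,0],
    [0,0,0],
    [0,0,0],
    [0,0,0],
    [0,0,0],
    [0,0,0]
  ],
  "gripper": 0,
  "force": 25
}}

```text
clock: 12.8
eef_pos: [546.6, 167.5, 196.1]
ee_rot: [3.119, 0.351, 0.005]
contact_force: [-2.1, 5.2, 2.1]
opening: 14.0
gripper_force: 25.0
```

Gripped, with the opening at 14.0 mm. I'll turn it +1.88 rad.

{"fn": "move_arm", "kwargs": {
  "translation": [
    [0,0,0],
    [0,0,0],
    [0,0,0],
    [0,0,0],
    [0,0,0],
    [0,0,0],
    [0,0,0],
    [0,0,0],
    [0,0,0],
    [0,0,0]
  ],
  "rot": [
    [0,0,0.1],
    [0,0,0.1],
    [0,0,0.1],
    [0,0,0.1],
    [0,0,0.1],
    [0,0,0.1],
    [0,0,0.1],
    [0,0,0.1],
    [0,0,0.1],
    [0,0,0.1]
  ]
}}

```text
clock: 13.8
eef_pos: [545.0, 169.0, 196.1]
ee_rot: [-2.566, -1.811, -0.007]
contact_force: [-6.3, 7.8, 5.7]
opening: 13.8
gripper_force: 25.0
```

{"fn": "move_arm", "kwargs": {
  "translation": [
    [0,0,0],
    [0,0,0],
    [0,0,0],
    [0,0,0],
    [0,0,0],
    [0,0,0],
    [0,0,0],
    [0,0,0],
    [0,0,0],
    [0,0,0],
    [0,0,0],
    [0,0,0]
  ],
  "rot": [
    [0,0,0.1],
    [0,0,0.1],
    [0,0,0.1],
    [0,0,0.1],
    [0,0,0.1],
    [0,0,0.1],
    [0,0,0.1],
    [0,0,0.1],
    [0,0,0.08],
    [0,0,0],
    [0,0,0],
    [0,0,0]
  ]
}}

```text
clock: 15.0
eef_pos: [543.2, 168.7, 196.1]
ee_rot: [-1.552, -2.726, -0.005]
contact_force: [-13.3, 5.9, 11.1]
opening: 13.8
gripper_force: 25.0
```

{"fn": "move_arm", "kwargs": {
  "translation": [
    [0,0,0],
    [0,0,0],
    [0,0,0],
    [0,0,0]
  ],
  "rot": [
    [0,0,0],
    [0,0,0],
    [0,0,0],
    [0,0,0]
  ],
  "gripper": 0.45
}}

```text
clock: 15.4
eef_pos: [547.0, 165.3, 195.5]
ee_rot: [1.56, 2.726, 0.007]
contact_force: [-0.6, -0.8, 0.6]
opening: 38.8
gripper_force: 0.0
```

{"fn": "move_arm", "kwargs": {
  "translation": [
    [0,0,10],
    [0,0,30],
    [0,0,40],
    [0,0,40],
    [0,0,10],
    [0,0,0],
    [0,0,0]
  ],
  "rot": [
    [0,0,0],
    [0,0,0],
    [0,0,0],
    [0,0,0],
    [0,0,0],
    [0,0,0],
    [0,0,0]
  ]
}}

```text
clock: 16.1
eef_pos: [546.3, 165.5, 324.8]
ee_rot: [1.56, 2.727, 0.006]
contact_force: [0.2, -0.6, -0.9]
opening: 39.8
gripper_force: 0.0
```

```bash
python3 - <<'E'
from bench import *
from h import *
o=get_obs();p=grab_frame('wrist');q=grab_frame('scene')
R=Ro.from_rotvec(o['ee_rot']).as_matrix()
print(o['clock'],o['eef_pos'],R.round(3).tolist())
W=wrist(o,p);np.savez('w5.npz',W=W,cx=p['cx'],cy=p['cy'],fov_y=p['fov_y'])
cv2.imwrite('pics/w5.png',np.hstack([p['image'][:,:,::-1],cv2.resize(q['image'][90:290,150:300,::-1],(288,384))]))
E
```

```text
16.1 [546.26272854 165.46540173 324.82843177] [[-0.507, 0.862, 0.002], [0.862, 0.507, 0.003], [0.002, 0.003, -1.0]]
```

View pics/w5.png

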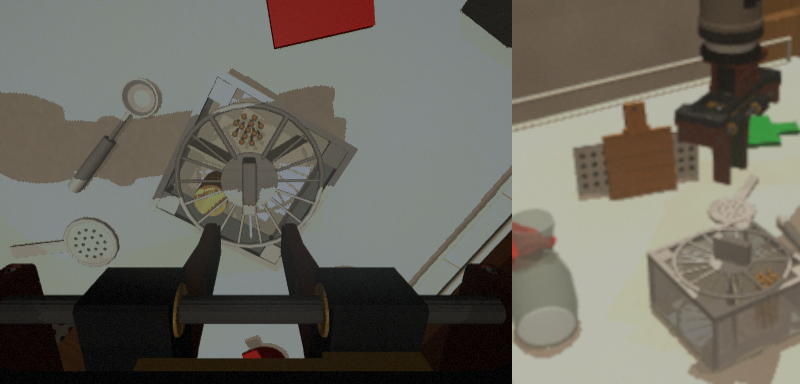

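The wide opening, between spokes at about (213,120) and (288,120), is centred over the picks at (248,130). The board still leans on the panel and nothing else has moved.

```bash
python3 -c "
from bench import *
print(job_done())"
```

```text
the job is handed in; nothing more can be done
None
```

I've handed the job in, with no verdict shown: in the last pictures the board leans on the perforated panel by itself, handle up and square on, the cap's wide opening sits over the picks to within about 3 mm, the gripper holds nothing, and the bystanders look unmoved.

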